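Index the sampling manifold to the loaded port and start the pump

TASK

Switch the sampling manifold to the port that holds the upright brass tube: pull the sprung selector knob up out of its notch, turn it towards the tube and let its key snap fully home in that side's notch, feeling for the notch gently so that the key is not forced against the notch, the crown or the pull stop. Then press the pump's start button fully and let it come back up, leaving the other things on the table where they are.

Things in the scene. Friction and masses are not known exactly. Their poses are not given: they have to be found in the camera images.
- manifold: fixed aluminium block, 150 x 214 mm, 50 mm high, turned anyhow on the table; origin under the knob's axis at table height, x to its rear, y to its left, z up. It has two ports 85 mm from the axis, 63 degrees either side of its -x
- crown (a point): on the knob's axis, at the top of the raised crown ring around it (radii 39 to 51 mm, on the side of the ports), 62 mm above the table. The crown has three radial notches, 8.4 mm wide and 8 mm deep: one along the block's -x, and one for each port, nominally 63 degrees either side; but those two are hand-set stops, off by up to 15.5 degrees either way, to be found by feel
- selector: sprung knob with an index key; origin on its upright axis, 50 mm above the table when seated, -x along the key; starts seated in the middle notch and turns 86 degrees either way. The spring pulls it down with 6 N, and 0.4 N more per mm of lift. The key clears the crown at 7.5 mm of lift; at 14 mm the knob meets a rigid stop
- selector_grip (a point): centre of the knob's black bar grip, on its axis, 89 mm above the table when seated. Bar 14 mm thick (across y), 30 mm high, from 31 mm ahead (-x, the first 11 mm only 7 mm thick) to 29 mm behind the axis; below it a stem 18 mm thick
- selector_tip (a point): end of the flat-bottomed steel index key (6 x 6 mm), under the bar's thin end, 55 mm from the axis, 57.5 mm above the table when seated. Let down between notches it rests on the crown and drags with about 0.1 to 0.2 N m; turned over a notch it snaps 7.5 mm down by itself and then has 1.5 degrees of play either way. 25 N against notch, crown or stop bends it
- tube: upright brass sampling tube, 75 mm long, 7 mm thick with 14 mm nuts near both ends, screwed (fixed) into one of the block's two ports, 85 mm from the knob's axis and 63 degrees to one side of the block's -x; origin at its foot, 58 mm above the table; its top 133 mm above the table
- blank: low brass blanking cap, 17 mm wide, 14 mm high, closing the other port, 63 degrees to the other side; origin at its foot, 58 mm above the table
- pump: fixed blue sampling pump, 64 x 110 mm and 74 mm high, origin at its underside's centre, display towards -x; the start button sits on the middle of its top
- start_top (a point): centre of the round grey start button's top face (24 mm wide, standing out of a 40 mm black collar on the pump), 96 mm above the table when not pressed
- start (a joint): start button's travel, 0 when up to 0.006 m fully pressed; fully down takes 5 N and it springs back
- spare_tube: loose brass tube lying on the table, 110 mm long, 14 mm thick over its nuts; a bystander
- wrench: loose wrench, 150 mm, lying on the table; a bystander
- vial: small amber jar with black cap, 28 mm wide, 55 mm high; a bystander
- bottle: white bottle, 60 mm wide, 130 mm high; a bystander
- mug: white mug, 80 mm wide, 90 mm high; a bystander
Not all that is in view belongs to the job. There is more than one size of the pump; the job needs the smallest.

How it is judged:
On the way, in this order (a step that is already met when the one before it is completed fails the run):
1. the selector is pulled up clear of its notch (z of selector_grip in the frame of manifold above 0.0965 m), for 0.1 s.
2. the selector has snapped home in the notch on the brass tube's side (z of selector_grip in the frame of manifold below 0.092 m and horizontal distance between selector_tip and tube below 0.048 m), for 0.2 s.
3. the start button is pressed (value of joint start above 0.0045 m), for 0.02 s.
At the end, for the whole second after the job is handed in: the selector's key is down in the notch on the brass tube's side (lift under 3 mm, key end within 48 mm of the tube's foot measured level), the knob at rest, and the start button back up (within 1 mm), after having been pressed at least 4.5 mm since the knob snapped home (all of step 2 and value of joint start below 0.001 m and linear speed of selector below 0.01 m/s); the robot touches nothing.
It fails at once if the selector key is forced: over 25 N against a notch side, the crown or the pull stop (contact force between selector and manifold above 25 N).
It fails at once if a bystander (spare tube, wrench, vial, bottle, mug) is moved more than 30 mm (distance of any of spare_tube, wrench, vial, bottle, mug from where it was at the start of the episode above 0.03 m).
It also fails if it takes over 64 s, if anything falls off the work surface, if the arm or the gripper's body presses on something with over 40 N, if the wrist force passes 120 N, or if a joint passes its speed limit or range.

ROBOT

A 6-joint arm with a two-finger parallel gripper is mounted at the origin on the work surface. World frame = base frame: x ahead of the robot, y to its left, z up, the work surface at z = 0. Lengths are in m, angles in rad, forces in N, time in s.
With the tool pointing down it reaches from about 0.325 to 0.775 m from the base axis. Payload 5.5 kg.
Tool frame: the origin (TCP) lies between the finger pads; the fingertips stand 8 mm ahead of it and the grasp point (between the pads) lies 11 mm behind it (tcp_to_tips is the distance from the TCP to the fingertips, in m); z points along the fingers, y is the line along which they close (so a half turn about z gives the same grasp; the last joint's range is limited). The gripper opens to 88 mm and grips with 3 to 60 N. Pads are 20 mm wide; open, the fingers measure 115 mm over their backs; the gripper's body (75 mm by 178 mm) begins 61 mm behind the grasp point.
Start: joints at [1.186, 0.091, 1.231, -0, 1.82, -0.057], TCP at [0.193, 0.568, 0.231] pointing down, gripper open.
Joint ranges: [-2.87, 2.87], [-0.86, 2.18], [0.17, 2.46], [-1.51, 4.65], [0.06, 2.69], [-2.65, 2.65]. Speed limits (rad/s): [2.57, 2.57, 3.01, 3.14, 3.14, 3.14].

INTERFACE

Orientations are given as a unit quaternion [w, x, y, z].
In Python, from bench import * gives the robot as it stands. Calls block until the motion is done:
- move_to(position, orientation): joint-space move of the TCP to a pose.
- move_l(position, speed=0.15, orientation=None): straight line of the TCP; orientation=None keeps the orientation; speed is the mean speed in m/s.
- movej(angles): joint-space move.
- gripper_open() and close(): open the fingers fully, or close them until they stop; the grip force is fixed at half the most.
- hold(seconds).
- inverse_kinematics(position, orientation): joint angles nearest the present ones, or None.
- state(): the state.
- get_image(name): name is "scene" or "top" or "wrist"; returns a dict with "frame" (420x560x3 uint8, blue, green, red), "depth" (420x560 float32, m along the optical axis (not along the pixel's ray), 0 where there is no reading), "camera_matrix" (3x3 intrinsics, pixels), "view" (4x4, takes a point from world to camera coordinates). Camera axes: x right, y up, looking along -z (the intrinsics and any distortion apply to the point x, -y, -z); pixel columns grow to the right and rows downward; lengths in m; the calibration is good to about 2 mm. A picture is of the moment at which its call begins.
A pose or a line that the arm cannot do raises IKError and nothing moves.
- job_done(): hands the job in; it is judged then, once.
The state is a dict: "time": time; "joint_pos": joint angles; "dq": joint speeds; "joint_torque": joint torques, N m; "ee_pos": TCP position; "ee_rot": TCP orientation; "ft_force": force on the tool from outside, world axes, zero at the start; "moment": the same for the moment, N m; "finger_gap": finger opening in m; "finger_force": force on a finger pad.
Only numpy, scipy, OpenCV 4.12 (cv2) and the standard library are available. Lean on these libraries where they do the work, as an engineer would, in place of code of your own. Each camera call takes 0.05 s, during which the arm holds its last target. There are 200 camera calls.

## Working session

There is one attempt and no reset: what is moved stays moved. The work goes in short steps, each a Python script; the robot and the scene stay as the last script left them, time stands still between calls to the robot, and variables do not carry over. Pictures are saved under pics/ and viewed, at most 10 in all, crops included, and the job is handed in when it is done.

```bash
mkdir -p pics; ls
python3 - <<'E'
from bench import *
import cv2,pickle
d={n:get_image(n) for n in("scene","top","wrist")}
pickle.dump(d,open("d0.pkl","wb"))
for n in d: cv2.imwrite(f"pics/{n}0.png",d[n]["frame"]); print(n,d[n]["camera_matrix"].tolist(),d[n]["view"].round(3).tolist())
s=state();print(s["time"],s["ft_force"],s["finger_gap"],s["ee_rot"])
E
```

```text
pics
scene [[537.7169317189488, 0.0, 279.33695337092655], [0.0, 537.7169317189488, 206.0114388035003], [0.0, 0.0, 1.0]] [[-0.615, 0.789, 0.003, 0.438], [-0.563, -0.442, 0.699, 0.207], [0.552, 0.428, 0.715, -1.692], [0.0, 0.0, 0.0, 1.0]]
top [[505.77496815503275, 0.0, 274.2661107926784], [0.0, 505.77496815503275, 198.66947701851652], [0.0, 0.0, 1.0]] [[0.02, -1.0, -0.001, -0.133], [0.98, 0.019, 0.199, -0.571], [-0.199, -0.005, 0.98, -1.15], [0.0, 0.0, 0.0, 1.0]]
wrist [[300.31894849392023, 0.0, 283.6911532004904], [0.0, 300.31894849392023, 212.61873072412104], [0.0, 0.0, 1.0]] [[0.322, 0.947, -0.001, -0.599], [-0.903, 0.307, -0.301, 0.037], [-0.285, 0.098, 0.953, -0.393], [0.0, 0.0, 0.0, 1.0]]
0.15 [ 1.68833169  0.2398181  -0.4564763 ] 0.08787365318797048 [-1.57267379e-04  1.63165392e-01  9.86598441e-01 -7.38696944e-04]
```

View pics/scene0.png

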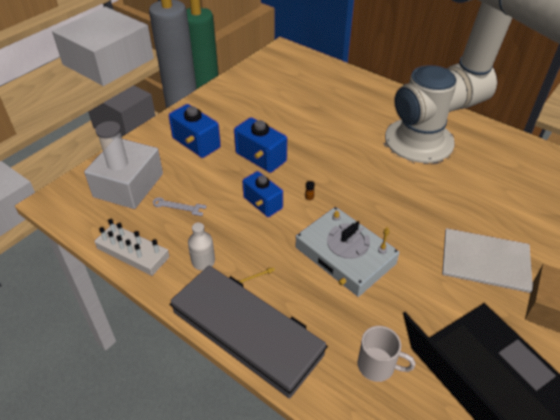

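View pics/top0.png

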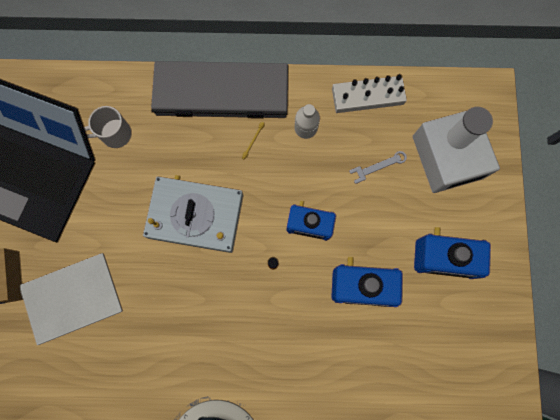

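The pictures show three blue pumps in the top view: (312,221), which looks smallest, (367,286) and (453,256). The manifold is at (192,213), with brass at (153,223), which is tall in the scene view at (385,240), and at (220,236), which is low and so the blank. The brass piece at (178,177) is on the rear face. I'll check with one close crop and heights.

```bash
cat > h.py <<'E'
import numpy as np,cv2
def cast(im,uv,z):
    K,V=im["camera_matrix"],im["view"];R,t=V[:3,:3],V[:3,3]
    c=-R.T@t; d=R.T@np.array([(uv[0]-K[0,2])/K[0,0],-(uv[1]-K[1,2])/K[1,1],-1])
    return c+d*(z-c[2])/d[2]
def cloud(im):
    K,V=im["camera_matrix"],im["view"];D=im["depth"];v,u=np.mgrid[:D.shape[0],:D.shape[1]]
    P=np.stack([(u-K[0,2])/K[0,0]*D,-(v-K[1,2])/K[1,1]*D,-D],-1)
    W=(P-V[:3,3])@V[:3,:3]; W[D==0]=np.nan
    return W
E
python3 - <<'E'
from h import *
import pickle
d=pickle.load(open("d0.pkl","rb"));im=d["top"];f=im["frame"];W=cloud(im)
cv2.imwrite("pics/crop.png",np.hstack([cv2.resize(f[165:265,135:255],None,fx=3.3,fy=5,interpolation=2) if 0 else cv2.resize(f[165:265,135:255],None,fx=4,fy=4,interpolation=2),cv2.resize(d["scene"]["frame"][190:290,300:400],None,fx=3,fy=4,interpolation=2)]))
h=cv2.cvtColor(f,cv2.COLOR_BGR2HSV)
blue=cv2.inRange(h,(105,150,60),(130,255,255))
for c in cv2.findContours(blue,0,1)[0]:
    if cv2.contourArea(c)>200:
        m=np.zeros_like(blue);cv2.drawContours(m,[c],-1,1,-1);P=W[m>0];zt=np.nanpercentile(P[:,2],60)
        r=cv2.minAreaRect(np.array([cast(im,p[0],.074)[:2]*1000 for p in c],np.float32));print(cv2.boundingRect(c),"z",zt,np.nanmax(P[:,2]),r)
sub=W[165:265,135:255]
for lo,hi in((.044,.054),(.055,.068),(.08,.12),(.125,.14)):
    P=sub[(sub[...,2]>lo)&(sub[...,2]<hi)]; print(lo,len(P),np.nanmean(P,0).round(4) if len(P) else'')
    if len(P)>8: print(cv2.minAreaRect((P[:,:2]*1000).astype(np.float32)))
E
```

```text
(332, 265, 70, 42) z 0.10144575741773312 0.13522734953339133 ((373.5155334472656, -336.3464050292969), (156.66583251953125, 83.69551849365234), 87.03536224365234)
(415, 235, 75, 43) z 0.10097995118395713 0.1341923174338875 ((444.139404296875, -533.564453125), (169.61810302734375, 86.32678985595703), 84.90191650390625)
(287, 205, 48, 35) z 0.07548748611022052 0.10136252424627384 ((516.298095703125, -208.3033447265625), (105.95670318603516, 63.919681549072266), 78.99229431152344)
(41, 116, 35, 27) z 0.11226618360924696 0.13873233256504908 ((731.5971069335938, 405.5125732421875), (106.05989837646484, 31.875478744506836), 69.84400939941406)
(0, 101, 39, 28) z 0.11124331441311071 0.139739759635338 ((767.5625610351562, 504.26934814453125), (118.17578125, 31.755558013916016), 69.73649597167969)
0.044 3914 [0.5378 0.0685 0.0504]
((537.4295043945312, 71.7883529663086), (214.28733825683594, 150.23919677734375), 81.31583404541016)
0.055 965 [0.5259 0.0728 0.0593]
((536.611083984375, 71.63967895507812), (207.09620666503906, 144.2750701904297), 81.13526153564453)
0.08 198 [0.5302 0.0754 0.1007]
((514.1282348632812, 97.41218566894531), (47.22439956665039, 105.38139343261719), 34.430870056152344)
0.125 25 [0.5051 0.152  0.1299]
((505.38214111328125, 151.52500915527344), (10.523460388183594, 10.886763572692871), 77.1904067993164)
```

View pics/crop.png

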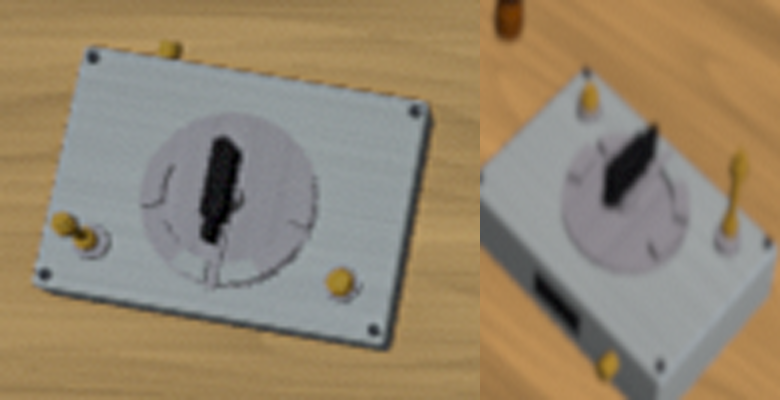

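The crop confirms it. The tall tube is on the left at crop (65-90,225-240), the low blank is at (340,283), and the key points down-image at (213,240). A left notch shows near crop (152,203). The pump I need is the one at (312,221), which is 106x64 mm with its top at 75 mm. I'll hover over the knob for a wrist view.

```bash
cat >> h.py <<'E'
from scipy.spatial.transform import Rotation as Rn
def down(phi):  # tool down, closing line (tool y) at world yaw phi [deg]
    a=np.radians(phi);y=np.array([np.cos(a),np.sin(a),0]);z=np.array([0,0,-1.]);x=np.cross(y,z)
    q=Rn.from_matrix(np.c_[x,y,z]).as_quat();return [float(v) for v in (q[3],q[0],q[1],q[2])]
E
python3 - <<'E'
from h import *
from bench import *
import pickle
d=pickle.load(open("d0.pkl","rb"));im=d["top"];f=im["frame"];W=cloud(im)
dark=(f.max(2)<60);m=np.zeros(dark.shape,np.uint8);m[190:232,175:215]=dark[190:232,175:215]
c=max(cv2.findContours(m,0,1)[0],key=cv2.contourArea)
print("bar",cv2.minAreaRect(np.array([cast(im,p[0],.104)[:2]*1000 for p in c],np.float32)))
print("notches",[cast(im,p,.062).round(4) for p in((135+150/4,165+203/4),(135+305/4,165+225/4),(135+213/4,165+270/4))])
print("blank",cast(im,(135+340/4,165+281/4),.072))
g=f[205:232,298:328];gm=(g.max(2)<140)&(np.ptp(g,2) <40) if 0 else ((g.max(2).astype(int)-g.min(2))<30)
v,u=np.nonzero(gm);print("btn",u.mean()+298,v.mean()+205,cast(im,(u.mean()+298,v.mean()+205),.09))
P=W[205:232,298:328].reshape(-1,3);print("btn depth",np.nanmean(P[(P[:,2]>.092)],0),(P[:,2]>.092).sum())
for phi in(81.3,261.3):
  for dp in(0,-63,-85):
    j=inverse_kinematics([.532,.072,.081],down(phi+dp));print(phi,dp,None if j is None else np.round(j,2))
V=d["wrist"]["view"];cam=-V[:3,:3].T@V[:3,3];s=state();R=Rn.from_quat(np.roll(s["ee_rot"],-1));print("cam in tool",R.inv().apply(cam-s["ee_pos"]))
E
```

```text
bar ((528.428466796875, 70.66597747802734), (18.420656204223633, 58.373077392578125), 87.30419921875)
notches [array([0.5269, 0.1173, 0.062 ]), array([0.5156, 0.0252, 0.062 ]), array([0.4878, 0.078 , 0.062 ])]
blank [0.48151708 0.00209193 0.072     ]
btn 311.478672985782 219.1563981042654 [ 0.52055983 -0.2089979   0.09      ]
btn depth [ 0.52086569 -0.21002865  0.09596412] 79
81.3 0 [ 0.07 -0.06  1.64 -0.    1.55 -1.35]
81.3 -63 [ 0.07 -0.06  1.64 -0.    1.55 -0.25]
81.3 -85 [ 0.07 -0.06  1.64 -0.    1.55  0.14]
261.3 0 [ 0.07 -0.06  1.64 -0.    1.55  1.79]
261.3 -63 None
261.3 -85 None
cam in tool [ 0.08351007 -0.00064129 -0.15471638]
```

Run:
```python
from h import *
from bench import *
import pickle
move_to([.531,.071,.19],down(81.1));hold(.3)
im=get_image("wrist");pickle.dump(im,open("w1.pkl","wb"))
s=state();print(s["time"],s["ee_pos"],s["ft_force"],s["moment"])
V,K=im["view"],im["camera_matrix"]
def px(p):
    c=V[:3,:3]@np.array(p)+V[:3,3];return np.array([K[0,2]-K[0,0]*c[0]/c[2],K[1,2]+K[1,1]*c[1]/c[2]])
print(px([.531,.071,.062]),px([.531,.071,.104]))
# polar unwrap of crown top plane: rows radius 30..56, columns angle 60..290 deg world
A=np.arange(60,290,.5);Rr=np.arange(30,58,.25)
mp=np.array([[px([.531+r/1000*np.cos(np.radians(a)),.071+r/1000*np.sin(np.radians(a)),.062]) for a in A] for r in Rr],np.float32)
pol=cv2.remap(im["frame"],mp[...,0],mp[...,1],1);pol=cv2.resize(pol,(690,168))
for a in range(60,290,10): cv2.putText(pol,str(a),(int((a-60)*3),10),0,.3,(0,0,255))
fr=cv2.resize(im["frame"],(560,420));out=np.zeros((590,690,3),np.uint8);out[:420,:560]=fr;out[420:588]=pol
cv2.imwrite("pics/w1.png",out)
```

```text
2.6583 [0.53098252 0.0713169  0.19001147] [ 0.58310236 -0.35077797  0.25030939] [ 0.02108358 -0.05033834 -0.00247673]
[283.79702899 207.02735462] [283.82294363 221.07000763]
```

View pics/w1.png

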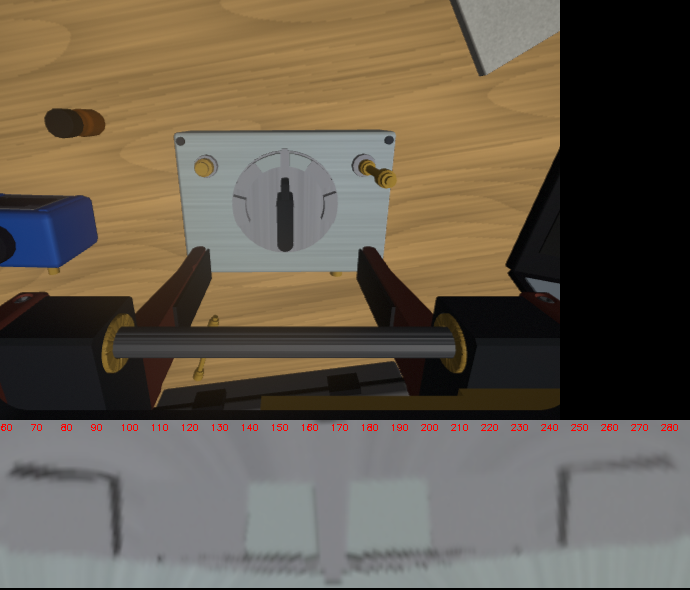

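The wrist view shows the key at about 170.7° world, pixel (285,165), and edges near 97° and 246° on the ring. I'll read ring heights from depth to tell notch from wall.

Run:
```python
from h import *
import pickle
np.set_printoptions(linewidth=220)
for im in(pickle.load(open("w1.pkl","rb")),pickle.load(open("d0.pkl","rb"))["top"]):
    W=cloud(im).reshape(-1,3);D=W[:,:2]-[.531,.071];r=np.hypot(*D.T);a=np.degrees(np.arctan2(D[:,1],D[:,0]))%360
    for lo,hi in((.034,.038),(.041,.049),(.0525,.056)):
        print(lo,[(t,round(1000*float(np.nanmedian(W[k,2])),1)) for t in range(60,290,4) if (k:=(r>lo)&(r<hi)&(abs(a-t)<2)).any()])
```

```text
0.034 [(60, 55.1), (64, 54.7), (68, 54.7), (72, 55.0), (76, 54.9), (80, 54.4), (84, 54.9), (88, 54.9), (92, 55.0), (96, 55.2), (100, 55.3), (104, 54.6), (108, 54.8), (112, 290.6), (116, 290.9), (120, 296.5), (124, 295.7), (128, 280.4), (132, 278.9), (136, 278.0), (140, 277.3), (144, 54.4), (148, 54.9), (152, 54.6), (156, 54.6), (160, 54.6), (164, 54.9), (168, 61.6), (172, 61.4), (176, 54.4), (180, 54.4), (184, 54.7), (188, 55.0), (192, 55.3), (196, 55.0), (200, 54.9), (204, 277.5), (208, 278.3), (212, 279.6), (216, 280.9), (220, 296.5), (224, 295.9), (228, 54.7), (232, 54.9), (236, 54.6), (240, 55.0), (244, 54.0), (248, 54.9), (252, 54.8), (256, 54.8), (260, 54.7), (264, 55.3), (268, 55.2), (272, 54.7), (276, 55.2), (280, 55.5), (284, 55.2), (288, 54.9)]
0.041 [(60, 55.1), (64, 63.3), (68, 251.8), (72, 228.6), (76, 232.5), (80, 234.1), (84, 239.5), (88, 240.5), (92, 239.9), (96, 236.4), (100, 278.8), (104, 287.3), (108, 290.8), (112, 296.1), (116, 280.5), (120, 279.0), (124, 277.9), (128, 64.1), (132, 63.3), (136, 63.0), (140, 63.0), (144, 62.7), (148, 62.7), (152, 62.6), (156, 62.9)
[... 2652 characters left out ...]
.6), (68, 60.5), (76, 62.1), (84, 63.7), (88, 60.8), (92, 58.5), (96, 58.6), (100, 51.6), (104, 52.9), (108, 54.6), (112, 51.3), (116, 49.6), (120, 51.4), (124, 49.2), (128, 50.6), (132, 50.8), (136, 51.3), (140, 54.0), (144, 50.4), (148, 51.2), (152, 53.6), (156, 50.0), (160, 50.5), (164, 48.7), (168, 55.0), (172, 50.0), (176, 49.9), (180, 50.1), (184, 48.6), (188, 52.7), (192, 53.0), (196, 50.2), (200, 52.2), (204, 52.8), (208, 50.1), (212, 49.8), (216, 50.2), (220, 51.3), (224, 51.1), (228, 48.6), (232, 52.6), (236, 48.6), (240, 51.6), (244, 52.2), (248, 53.5), (252, 50.6), (256, 49.9), (260, 50.5), (264, 51.9), (268, 52.1), (272, 52.2), (276, 50.1), (280, 51.8), (284, 47.0), (288, 50.3)]
```

Run:
```python
from h import *
import pickle
im=pickle.load(open("w1.pkl","rb"))
W=cloud(im).reshape(-1,3);W=W[W[:,2]<.075];D=W[:,:2]-[.531,.071];r=np.hypot(*D.T);a=np.degrees(np.arctan2(D[:,1],D[:,0]))%360
print([(t,round(1000*float(np.median(W[k,2])),1),int(k.sum())) for t in range(80,262) if (t<120 or t>234) and (k:=(r>.041)&(r<.049)&(abs(a-t)<1)).any()])
W=cloud(im).reshape(-1,3);k=(abs(W[:,2]-.104)<.004)&(np.hypot(*(W[:,:2]-[.531,.071]).T)<.045)
print(k.sum(),cv2.minAreaRect((W[k,:2]*1000).astype(np.float32)))
```

```text
[(80, 63.0, 12), (81, 63.1, 15), (82, 62.8, 13), (83, 62.5, 10), (84, 63.1, 12), (85, 63.0, 13), (86, 62.9, 14), (87, 62.9, 12), (88, 63.1, 10), (89, 63.1, 12), (90, 63.7, 12), (91, 63.7, 13), (92, 63.5, 13), (93, 63.5, 13), (94, 63.2, 13), (95, 62.9, 14), (96, 62.8, 15), (97, 60.4, 31), (98, 58.4, 32), (99, 54.7, 12), (100, 54.9, 12), (101, 54.8, 15), (102, 54.7, 12), (103, 54.6, 12), (104, 54.7, 14), (105, 54.7, 8), (106, 53.8, 1), (108, 63.0, 6), (109, 62.9, 12), (110, 62.6, 13), (111, 63.3, 12), (112, 63.2, 13), (113, 63.0, 15), (114, 63.0, 16), (115, 63.0, 15), (116, 63.1, 13), (117, 63.1, 14), (118, 63.3, 12), (119, 63.5, 12), (235, 63.4, 12), (236, 63.2, 13), (237, 63.2, 11), (238, 63.1, 6), (239, 62.4, 2), (240, 54.0, 1), (241, 54.7, 8), (242, 54.7, 14), (243, 54.7, 14), (244, 54.7, 10), (245, 54.4, 12), (246, 54.7, 14), (247, 55.3, 13), (248, 58.2, 32), (249, 61.2, 31), (250, 63.0, 14), (251, 63.0, 11), (252, 63.1, 9), (253, 63.1, 16), (254, 62.8, 15), (255, 62.8, 12), (256, 63.1, 14), (257, 63.6, 10), (258, 63.0, 10), (259, 62.9, 14), (260, 63.0, 15), (261, 63.3, 12)]
949 ((528.4984741210938, 71.92373657226562), (13.038349151611328, 60.113624572753906), 81.26639556884766)
```

The tube notch spans about 97 to 107°, centred at 102.3°, which is 68.9° from the key. The axis is near (0.530,0.0715). Next I'll grip, lift and turn.

Run:
```python
from h import *
from bench import *
def st(t):
    s=state();print(t,round(s["time"],2),np.round(s["ee_pos"],4),"F",np.round(s["ft_force"],1),"M",np.round(s["moment"],2),"gap",round(s["finger_gap"],4),"ff",s["finger_force"]);return s
A=np.array([.530,.0715])
move_l([*A,.083],.12,down(81.2));st("down")
close();hold(.2);s=st("closed")
for dz in(.003,.006,.009,.0105):
    move_l([*A,.083+dz],.02);s=st("lift%g"%dz)
    if np.linalg.norm(s["ft_force"])>35: print("STOP");break
hold(.15);st("up")
```

```text
down 3.7 [0.5306 0.0715 0.084 ] F [ 0.8 -0.2 -0.9] M [-0.01  0.04  0.02] gap 0.0877 ff 0.0
closed 5.03 [0.5301 0.0721 0.083 ] F [1.3 4.4 0.1] M [ 0.9  -0.13 -0.02] gap 0.0139 ff 29.972915947437286
lift0.003 5.33 [0.5299 0.0721 0.0846] F [ 3.4  4.9 -6.8] M [ 1.04 -0.84 -0.01] gap 0.0138 ff 29.96488183736801
lift0.006 5.62 [0.5299 0.072  0.0873] F [ 4.3  5.4 -8.6] M [ 1.07 -0.92 -0.03] gap 0.014 ff 29.963413774967194
lift0.009 5.92 [0.5298 0.072  0.09  ] F [ 4.9  5.2 -9.4] M [ 1.09 -1.   -0.06] gap 0.0142 ff 29.962010979652405
lift0.0105 6.17 [0.5298 0.072  0.0914] F [ 5.2  4.8 -9.7] M [ 1.1  -1.06 -0.05] gap 0.0141 ff 29.96117413043976
up 6.33 [0.5298 0.072  0.0913] F [  4.3   6.  -10.2] M [ 1.1  -1.1  -0.04] gap 0.0142 ff 29.961156249046326
```

Run:
```python
from h import *
from bench import *
def st(t):
    s=state();print(t,round(s["time"],2),np.round(s["ee_pos"],4),"F",np.round(s["ft_force"],1),"M",np.round(s["moment"],2),"gap",round(s["finger_gap"],4));return s
A=np.array([.530,.0722]);z=.0945
move_l([*A,z],.02);st("up")
for p in [*np.arange(74,13,-7),12.3]:
    move_to([*A,z],down(p));s=st("yaw%g"%p)
    if np.hypot(*s["ft_force"][:2])>25 or abs(s["moment"][2])>.8: print("STOP");break
hold(.2);s=st("end");R=Rn.from_quat(np.roll(s["ee_rot"],-1)).as_matrix();print("phi",np.degrees(np.arctan2(R[1,1],R[0,1])))
```

```text
up 6.58 [0.5298 0.0722 0.0922] F [ 5.8  2.8 -9.9] M [ 0.75 -1.12 -0.  ] gap 0.014
yaw74 6.83 [0.5298 0.0722 0.0922] F [ 4.9  4.  -9.6] M [ 0.73 -1.06 -0.  ] gap 0.014
yaw67 7.08 [0.5298 0.0722 0.0922] F [  5.1   3.5 -10.7] M [ 0.74 -1.1  -0.01] gap 0.0142
yaw60 7.33 [0.5298 0.0722 0.0922] F [ 5.3  3.2 -9.9] M [ 0.8  -1.08 -0.02] gap 0.0138
yaw53 7.58 [0.5298 0.0723 0.0922] F [ 4.8  2.8 -9.9] M [ 0.79 -1.03 -0.01] gap 0.014
yaw46 7.83 [0.5298 0.0723 0.0922] F [  4.9   4.1 -10.8] M [ 0.79 -1.05 -0.05] gap 0.0137
yaw39 8.07 [0.5299 0.0723 0.0922] F [  4.8   4.4 -10. ] M [ 0.76 -1.09 -0.04] gap 0.0138
yaw32 8.32 [0.5299 0.0723 0.0922] F [ 4.4  5.2 -9.2] M [ 0.81 -1.09 -0.03] gap 0.0138
yaw25 8.57 [0.5299 0.0723 0.0922] F [  4.9   4.1 -11.3] M [ 0.8  -1.14  0.01] gap 0.014
yaw18 8.82 [0.5299 0.0723 0.0923] F [  5.4   3.7 -10.2] M [ 0.81 -1.06 -0.02] gap 0.0134
yaw12.3 9.07 [0.5299 0.0723 0.0922] F [ 6.3  3.8 -9.5] M [ 0.81 -1.09 -0.04] gap 0.0138
end 9.28 [0.5299 0.0723 0.0923] F [  5.8   4.1 -10.6] M [ 0.75 -1.11 -0.01] gap 0.0141
phi 12.299170013394539
```

Run:
```python
from h import *
from bench import *
A=[.530,.0722]
for i in range(1,26):
    move_l([*A,.0945-.0005*i],.01);s=state()
    print(i,round(s["time"],2),round(s["ee_pos"][2],4),np.round(s["ft_force"],1),round(s["moment"][2],2))
    if s["ft_force"][2]>-3: break
```

```text
1 9.53 0.0918 [ 6.2  3.7 -9.7] 0.02
2 9.78 0.0913 [  4.9   3.3 -10.7] -0.03
3 10.03 0.0909 [  4.4   4.2 -10.4] 0.01
4 10.28 0.0904 [  5.6   4.3 -10.6] -0.03
5 10.53 0.09 [ 4.8  3.3 -9.6] -0.07
6 10.78 0.0895 [  5.3   3.8 -10.2] -0.02
7 11.03 0.0891 [ 5.2  5.  -8.5] -0.05
8 11.28 0.0886 [ 5.1  4.8 -8.6] 0.01
9 11.53 0.0881 [ 4.3  4.2 -9.5] -0.07
10 11.78 0.0877 [ 4.7  3.7 -9. ] -0.08
11 12.03 0.0873 [ 4.6  3.4 -7.9] -0.02
12 12.28 0.0868 [ 4.9  3.9 -7.8] -0.0
13 12.53 0.0863 [ 4.7  4.  -9. ] -0.03
14 12.78 0.0859 [ 4.4  3.7 -7.8] -0.03
15 13.03 0.0854 [ 3.7  4.2 -7.8] -0.08
16 13.28 0.085 [ 3.9  3.6 -6.2] -0.01
17 13.53 0.0845 [ 4.   4.  -6.7] -0.07
18 13.78 0.084 [ 5.1  3.9 -7.5] -0.02
19 14.03 0.0836 [ 3.   3.8 -7.2] -0.01
20 14.28 0.0831 [ 4.2  2.6 -6.4] -0.04
21 14.53 0.0831 [ 3.7  3.9 -5.8] -0.1
22 14.78 0.0831 [ 3.1  4.5 -3.7] -0.1
23 15.03 0.0831 [ 3.4  4.  -1.9] -0.03
```

It seated smoothly at the starting height. I'll release, check, and then press the button.

Run:
```python
from h import *
from bench import *
gripper_open();hold(.2)
p=state()["ee_pos"];move_l([*p[:2],.20],.12);hold(.2)
im=get_image("wrist");W=cloud(im).reshape(-1,3);r=np.hypot(*(W[:,:2]-[.53,.0715]).T)
k=(r<.035)&(W[:,2]>.09)&(W[:,2]<.125);print("bar top",np.median(W[k,2]),cv2.minAreaRect((W[k,:2]*1000).astype(np.float32)))
a=cv2.resize(im["frame"],(560,420))
close();move_to([.5208,-.18,.20],down(81));hold(.2)
im=get_image("wrist");W=cloud(im);b=im["frame"]
k=(abs(W[...,2]-.096)<.004)&(np.hypot(W[...,0]-.5208,W[...,1]+.2095)<.02);print("btn",k.sum(),W[k].mean(0),np.ptp(W[k],0))
cv2.imwrite("pics/chk.png",cv2.resize(np.hstack([a,b]),(800,300)));print(state()["time"],state()["ft_force"])
```

```text
bar top 0.10458815237955568 ((529.5951538085938, 73.25667572021484), (13.57129955291748, 59.92197799682617), 12.26144790649414)
btn 506 [ 0.51731523 -0.21055641  0.0963776 ] [0.02275336 0.02266849 0.00666405]
20.875 [ 0.39469043 -0.69726409 -0.14337088]
```

View pics/chk.png

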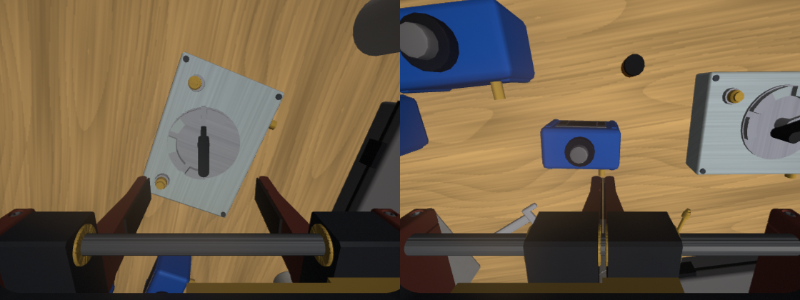

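The knob is seated: the bar top is at 104.6 mm and the key points at 102°, towards the tube at the top of the left picture (195,82). The small pump's button is at (580,151) in the right picture. Pressing it now.

Run:
```python
from h import *
from bench import *
B=[.5185,-.2103]
move_to([*B,.13],down(81));move_l([*B,.108],.08);hold(.1)
z=.106
while z>.090:
    move_l([*B,z],.02);s=state();print(round(z,4),round(s["time"],2),round(s["ee_pos"][2],4),np.round(s["ft_force"],1))
    if s["ft_force"][2]>12: break
    z-=.001
hold(.1);move_l([*B,.20],.12);hold(.3)
im=get_image("top");cv2.imwrite("pics/end.png",im["frame"]);W=cloud(im)
im2=get_image("wrist");W2=cloud(im2);k=(W2[...,2]>.09)&(W2[...,2]<.105)&(np.hypot(W2[...,0]-.5185,W2[...,1]+.2103)<.008);print("btn z",k.sum(),np.median(W2[k][:,2]) if k.any() else '')
print(state()["time"],state()["ft_force"])
```

```text
0.106 22.06 0.1061 [-0.6 -0.2  0.5]
0.105 22.31 0.1049 [ 0.4 -1.   0. ]
0.104 22.56 0.1042 [-1.   0.1  0.8]
0.103 22.81 0.1032 [0.7 0.4 1.8]
0.102 23.06 0.1022 [-0.4  0.   3. ]
0.101 23.31 0.1011 [-0.1 -0.4  3.6]
0.1 23.56 0.1001 [ 0.7 -0.6  3.5]
0.099 23.81 0.0992 [ 0.4 -1.2  4.8]
0.098 24.06 0.0983 [-0.6 -0.5  6.7]
0.097 24.31 0.0983 [-2.2  1.1  9.4]
0.096 24.56 0.0982 [-3.4  2.2 12.6]
btn z 233 0.09681892850645235
26.075 [ 0.22751731 -0.32017756  0.55638873]
```

View pics/end.png

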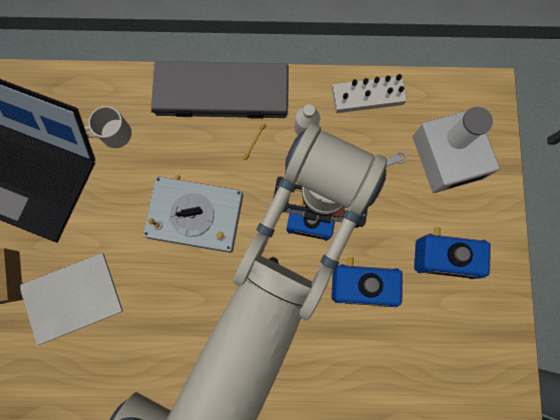

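The button bottomed out and came back up. The key points left at (185,213), towards the tube, and the bystanders haven't moved.

```bash
python3 -c "
from bench import *
print(job_done())"
```

```text
the job is handed in; nothing more can be done
None
```

I turned the selector and seated it in the brass tube's notch, pressed the smallest pump's start button fully and saw it come back up, left the bystanders in place, and handed in the job at about 26 s; no verdict was returned.

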